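Slide a shelf board into its notches and turn the catch over it

TASK

Push the plywood shelf board along the rails of the low grey frame with your fingertips until it drops down into the locating notches and lies flat, flush with the frame's side lips. Then push the small swing catch round by its pin until it lies square across the top of the board. Slide the board, never pick it up, and leave the oil can, screwdriver, socket and parts case where they are.

Things in the scene. Friction and masses are not known exactly. Their poses are not given: they have to be found in the camera images.
- rack: Low grey steel frame, fixed: two rails 400 mm long along its y axis. Origin on the table under its centre, z up. Each rail: a ledge with its top 60 mm up, from 51 to 77 mm either side of x = 0, then a 4 mm side lip rising to 75 mm. Ends open; between the rails only a bar 18 mm high lies on the table at y = +/-190 mm. Two notches in each ledge, 20 mm long, 16 mm deep, at y = -20 and +140 mm.
- shelf_board: Loose plywood board, 150 mm wide (x), 200 long (y), 15 thick, 0.2 to 0.4 kg. Origin: centre of the panel's underside; axes as the rack's. It rides on two battens across its underside, 8 mm high, 12 long (y), 80 mm either side of its centre. Riding: underside 68 mm, top 83 mm above the table. Starts at y = -70 to 0 mm on the rack, slides to the rack's +y with 1 to 5 N; 2 mm play to each lip.
- seat (a point): Where the board's origin comes when it is home: rack x = 0, y = +60 mm, 60 mm above the table. Within 4 mm either way along y both battens drop 8 mm into the notches, all at once: the board's top is then 75 mm up, flush with the lips, and the notch ends stop it from sliding on.
- catch (a joint): Swing catch on the frame: flat steel arm, 12 mm wide, its underside 78 mm and top 83 mm above the table; it passes over the board only when that has dropped. Angle in rad, anticlockwise from above: at 0 the arm points 120 degrees clockwise of the rack's +x (outwards and to -y), at 2.09 along +x, square across the board; stop at 2.2. Starts at 0.25 to 0.7. Light friction, 1 N at the pin; stays put.
- catch_pivot (a point): Upright pivot axis of the catch, outside the frame's -x rail, at x = -97 mm, y = +60 mm in the rack's frame; this point is at the arm's underside, 78 mm above the table.
- catch_pin (a point): Upright round steel pin on the catch arm, 12 mm across, 45 mm from the pivot, rising from the arm's top (83 mm above the table) to 113 mm. This point is on its axis, 98 mm above the table.
- oil_can: Red oil can, 56 mm across, 125 mm high with its spout, origin at its underside. Beyond the frame's +x rail. Leave alone.
- screwdriver: Screwdriver lying on the table beyond the frame's +x rail. Leave alone.
- socket: Steel socket, 28 mm across, 40 mm high, standing outside the -x rail near its -y end; origin at its underside. Leave alone.
- parts_case: Grey plastic parts case, 130 x 90 mm, 32 mm high, beyond the frame's +y end; origin at its underside. Leave alone.
Things that resemble listed ones, but are neither listed nor needed, are in the scene too. What is meant by the shelf_board is not black, blue or turquoise, and is the larger of those in its own colour.

How it is judged:
By the outcome, as a careful person would: the job done as asked, in the order asked, and still so for the second after the job is handed in, with the robot touching nothing.
It also fails if it takes over 48 s, if anything falls off the work surface, if the arm or the gripper's body presses on something with over 40 N, if the wrist force passes 120 N, or if a joint passes its speed limit or range.

ROBOT

A 6-joint arm with a two-finger parallel gripper is mounted at the origin on the work surface. World frame = base frame: x ahead of the robot, y to its left, z up, the work surface at z = 0. Lengths are in mm, angles in rad, forces in N, time in s.
With the tool pointing down it reaches from about 350 to 975 mm from the base axis. Payload 17.4 kg.
Tool frame: the origin (TCP) lies midway between the tips of the shut fingers; the grasp point (between the pads) lies r.grip_point_offset behind it (r.grip_point_offset is the distance from the TCP to the grasp point, in mm); z points along the fingers, y is the line along which they close (so a half turn about z gives the same grasp; the last joint's range is limited). The gripper opens to 85 mm and grips with 20 to 120 N. Pads are 22 mm wide; open, the fingers measure 114 mm over their backs; the gripper's body (76 mm by 85 mm) begins 54 mm behind the grasp point. The pads swing forward as they close: fully open they stand 13 mm farther back than shut.
Start: joints at [1.088, 0.116, 1.442, -0, 1.584, -0.038], TCP at [290.446, 609.322, 231.303] pointing down, gripper open.
Joint ranges: [-2.83, 2.83], [-0.83, 2.19], [0.07, 2.5], [-1.14, 4.28], [0.01, 3], [-2.97, 2.97]. Speed limits (rad/s): [1.89, 1.89, 2.22, 3.14, 3.14, 3.14].

INTERFACE

Orientations are given as a rotation vector (axis times angle).
In Python, from plant import monitor, optics, order, r gives the robot as it stands.
- The arm moves only by the tool servo_tool, never from a script. Its argument "plan" is a list of rows, each a list of 3 entries, a list of its own where there are three numbers: the shift along the tool's x, y, z as a fraction of full scale, then the turn, a rotation vector about the tool's x, y, z as a fraction of full scale, then the closure, from 0 (fully open) to 1 (shut). In form: [[[dx, dy, dz], [wx, wy, wz], fingers], ...]. A call has 1 to 12 rows; each row is the pose to reach, as a shift and turn from the pose commanded when the call began, along the tool's axes at that moment, turning the shorter way round; what a row does not reach only later rows make up. Full scale, the value 1, is 0.25 m for a shift and 180 degrees for a turn. A row lasts 1/10 s, in which the tool goes at most 50 mm and 8.59 degrees, less where a joint would pass 70% of its speed; a pose out of reach is approached as far as the arm can. A call with a number of a shift or a turn outside -1 to 1 is refused whole. A call with a gripper value outside its range is refused whole. The fingers move at their own pace and stop on an object; the grip force is fixed at half the most. Time passes only in rows, so rows that repeat a pose let the fingers close. It gives the time, the measured TCP pose, the force, the opening and the grip force at its end, in the units of the state.
- monitor.read_state(): the state, without advancing time (a new reading comes with each control period).
- optics.get_image(name): name is "side" or "top" or "wrist"; returns the picture (480x640x3 uint8, red, green, blue); there is no depth.
- optics.get_calibration(name): a dict with "fx", "fy", "cx", "cy" (pixels), "R" (3x3) and "t" (3): a world point X has camera coordinates R X + t. Camera axes: x right, y down, z forward; pixel columns grow to the right and rows downward; lengths in mm; the calibration is good to about 2 mm. A picture is of the moment at which its call begins: read the wrist's pose just before it. get_calibration takes no time and is no camera call; for the wrist camera it gives the pose at the moment of the call.
- order.finish_job(): hands the job in; it is judged then, once.
The state is a dict: "t": time; "q": joint angles; "qvel": joint speeds; "effort": joint torques, N m; "tcp_pos": TCP position; "orientation": TCP orientation; "ft_force": force on the tool from outside, world axes, zero at the start; "ft_torque": the same for the moment, N m; "grip_width": finger opening in mm; "grip_force": force on a finger pad.
Only numpy, scipy, OpenCV 4.12 (cv2) and the standard library are available. Lean on these libraries where they do the work, as an engineer would, in place of code of your own. Each camera call takes 0.05 s, during which the arm holds its last target. There are 200 camera calls.

## Working session

There is one attempt and no reset: what is moved stays moved. The work goes in short steps, Python scripts to look and compute and a tool call to move; the robot and the scene stay as the last step left them, time stands still between calls to the robot, and variables do not carry over. Pictures are saved under pics/ and viewed, at most 10 in all, crops included, and the job is handed in when it is done.

Besides the shell and the picture viewer there is one more tool, called after ">>>" by a JSON object that holds its "fn" and its "kwargs". servo_tool: Moves the arm, as the interface text tells. Its arguments: {"type":"object","properties":{"plan":{"type":"array"}},"required":["plan"]}

```bash
mkdir -p pics; cat > h.py <<'E'
import numpy as np, cv2
from plant import monitor, optics, order, r
def ray(name,u,v,z,c=None):
    c=c or optics.get_calibration(name); R=np.array(c["R"]);t=np.array(c["t"])
    o=-R.T@t; d=R.T@np.array([(u-c["cx"])/c["fx"],(v-c["cy"])/c["fy"],1])
    return o+d*(z-o[2])/d[2]
def proj(name,X,c=None):
    c=c or optics.get_calibration(name); p=np.array(c["R"])@np.array(X)+np.array(c["t"])
    return np.array([c["fx"]*p[0]/p[2]+c["cx"],c["fy"]*p[1]/p[2]+c["cy"]])
def snap(name,f):
    im=cv2.cvtColor(optics.get_image(name),cv2.COLOR_RGB2BGR); cv2.imwrite("pics/"+f,im); return im
E
python3 - <<'E'
from h import *
s=monitor.read_state();print(s["t"],s["tcp_pos"],s["orientation"],s["grip_width"],r.grip_point_offset)
for n in("top","side"):
    snap(n,n+"0.png"); c=optics.get_calibration(n); print(n,-np.array(c["R"]).T@np.array(c["t"]),c["fx"])
E
```

```text
0.0 [290.357944   609.14329311 230.53992079] [-6.92932208e-01 -3.06389448e+00  1.78758184e-03] 84.81285798944218 18.700000000000003
top [ 457.86158829  -12.22083443 1057.80106096] 446.0354987909901
side [ -44.1694924  -621.7408459   558.11075569] 467.0554433322113
```

View pics/top0.png

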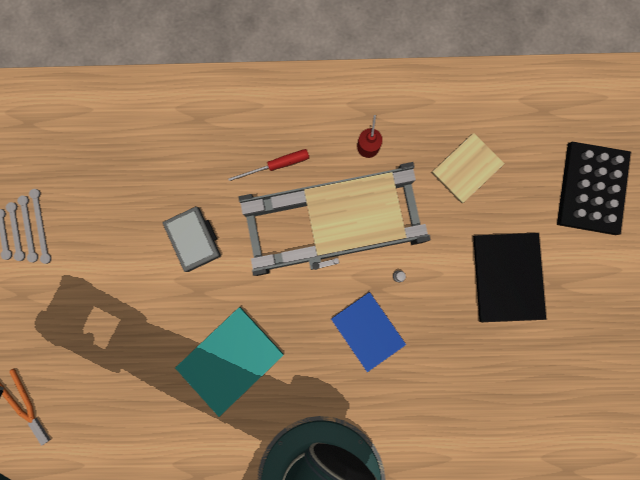

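View pics/side0.png

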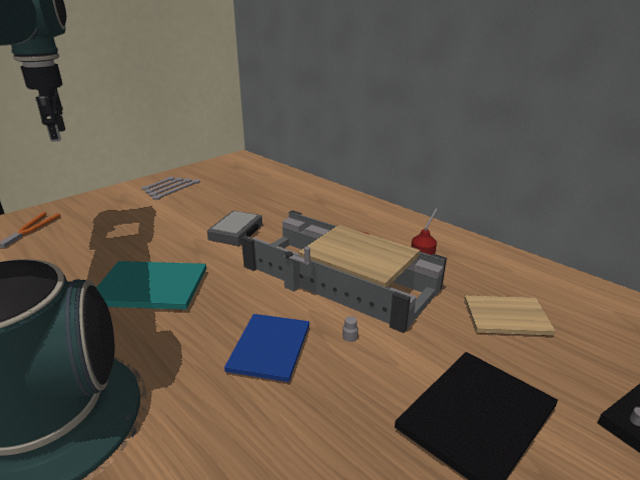

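The top view shows two plywood boards: (355,214), riding on the grey frame, and (468,168), loose on the table. The one on the frame is larger and fits the description. The others are black, blue or turquoise. The parts case (192,238) marks the rack's +y end (image left), the socket is at (399,275), and the catch is near (322,263). I'll confirm with an enlarged crop and measure.

```bash
python3 - <<'E'
from h import *
im=cv2.imread("pics/top0.png")
cv2.imwrite("pics/crop0.png",cv2.resize(im[150:290,230:440],None,fx=3.8,fy=3.8,interpolation=cv2.INTER_CUBIC))
hsv=cv2.cvtColor(im,cv2.COLOR_BGR2HSV)
print("board hsv",hsv[214,355],hsv[168,468],"table",hsv[120,200],"lip",hsv[255,300],hsv[200,280])
m=cv2.inRange(hsv,(15,60,170),(30,140,255)); m=cv2.morphologyEx(m,cv2.MORPH_OPEN,np.ones((5,5)))
for c in sorted(cv2.findContours(m,0,2)[0],key=cv2.contourArea)[::-1][:3]:
    b=cv2.minAreaRect(c); pts=cv2.boxPoints(b); print(cv2.contourArea(c),b)
    w=[ray("top",u,v,83)[:2] for u,v in pts]; print(np.round(pts),np.round(w,1).tolist(),[np.linalg.norm(w[i]-w[i-1]).round(1) for i in range(4)],np.mean(w,0))
s=cv2.inRange(hsv,(0,0,60),(180,45,255)); 
sd=cv2.imread("pics/side0.png"); cv2.imwrite("pics/crop1.png",cv2.resize(sd[200:340,235:455],None,fx=3.6,fy=3.6,interpolation=cv2.INTER_CUBIC))
E
```

```text
board hsv [ 21  94 198] [ 19 100 197] table [ 15 118 160] lip [  8  12 170] [  9  11 160]
5856.5 ((355.0192565917969, 213.09617614746094), (66.87560272216797, 90.60565185546875), 78.69007110595703)
[[304. 189.]
 [393. 171.]
 [406. 237.]
 [317. 255.]] [[657.0, 24.1], [692.5, -173.9], [545.7, -197.4], [510.9, -2.0]] [np.float64(148.4), np.float64(201.2), np.float64(148.7), np.float64(198.5)] [601.51549454 -87.29887698]
2439.0 ((470.3678894042969, 167.35964965820312), (46.43346405029297, 59.241214752197266), 46.7357063293457)
[[433. 171.]
 [476. 130.]
 [508. 164.]
 [465. 205.]] [[691.9, -262.6], [782.0, -362.8], [703.4, -429.1], [614.6, -329.2]] [np.float64(102.1), np.float64(134.7), np.float64(102.8), np.float64(133.7)] [ 697.98619343 -345.89576835]
103.5 ((528.5, 441.0), (6.0, 21.0), 90.0)
[[518. 438.]
 [539. 438.]
 [539. 444.]
 [518. 444.]] [[116.4, -416.1], [115.7, -460.1], [103.5, -459.3], [104.3, -415.4]] [np.float64(12.2), np.float64(43.9), np.float64(12.2), np.float64(43.9)] [ 109.98084171 -437.70933682]
```

View pics/crop0.png

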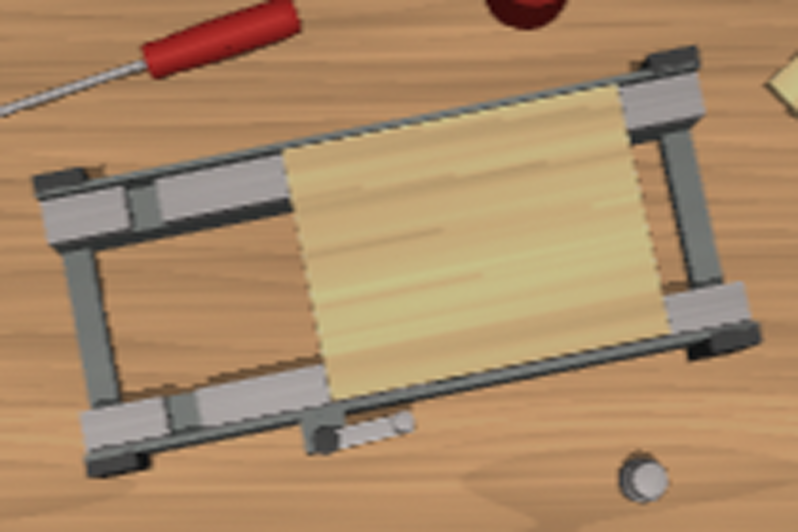

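View pics/crop1.png

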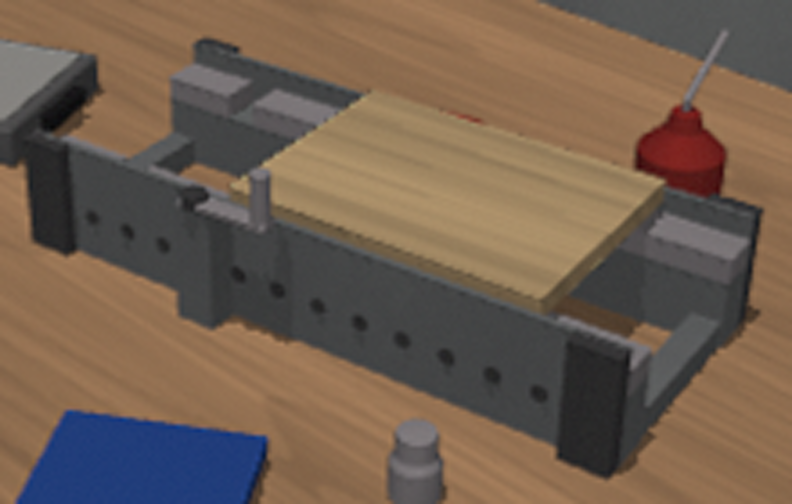

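The crop confirms it: the large plywood board (crop 290–665, 85–400) rides on the rails, with the notch pair visible at left (crop 143,205 and 182,410). The catch pivot is at crop (325,438) and the pin at (403,423). Now I'll fit the rack pose.

```bash
cat > pose.py <<'E'
from h import *
O=lambda u,v:(u/3.8+230,v/3.8+150)
P=[((51,200,60),(51,243)),((-51,200,60),(82,412)),((51,-200,60),(704,118)),((-51,-200,60),(745,284)),
((51,150,60),(133,226)),((51,130,60),(162,221)),((-51,150,60),(165,398)),((-51,130,60),(196,392)),((-97,60,85),(325,438))]
A=np.array([p[0][:2] for p in P],float);B=np.array([ray("top",*O(*p[1]),p[0][2])[:2] for p in P])
a=A-A.mean(0);b=B-B.mean(0)
th=np.arctan2((a[:,0]*b[:,1]-a[:,1]*b[:,0]).sum(),(a*b).sum())
R=np.array([[np.cos(th),-np.sin(th)],[np.sin(th),np.cos(th)]]);c=B.mean(0)-R@A.mean(0)
W=lambda x,y:R@np.array([x,y])+c
L=lambda p:R.T@(np.array(p)[:2]-c)
if __name__=="__main__":
    print("th",th,"c",c);print(np.round(B-(A@R.T+c),1).tolist())
    for z,n in((83,"board corner"),):
        for uv in((285,152),(618,86),(668,332),(333,401)): print(n,L(ray("top",*O(*uv),z)).round(1))
    print("pin rack",L(ray("top",*O(403,421),113)).round(1),"socket",L(ray("top",*O(643,478),40)).round(1))
    # pin from side: crop1 top (260,172)
    S=lambda u,v:(u/3.6+235,v/3.6+200)
    print("pin side",L(ray("side",*S(260,173),113)).round(1),"piv side",L(ray("side",*S(193,196),86)).round(1))
    print("ledge chk side",L(ray("side",*S(545,298),83)).round(1),L(ray("side",*S(665,183),83)).round(1),L(ray("side",*S(372,92),83)).round(1))
    print("can",L(ray("top",374,115,125)),"W pts",W(0,-165),W(0,60),W(-97,60))
E
python3 pose.py
```

```text
th 0.170634186820432 c [591.31917858 -41.59411996]
[[0.4, -1.1], [-0.0, -1.5], [-0.9, 2.4], [-0.6, -0.4], [1.1, -0.8], [0.3, 1.6], [-1.3, -1.3], [-1.5, 0.1], [2.4, 1.0]]
board corner [73.7 51.8]
board corner [  74.7 -146.5]
board corner [ -72.1 -145.2]
board corner [-74.4  52. ]
pin rack [-94.4  15.8] socket [-152.6 -121.1]
pin side [-96.   12.2] piv side [-100.5   55.9]
ledge chk side [ -73.1 -150.6] [  70.4 -149.8] [70.1 48.8]
can [ 197.11949924 -124.51990435] W pts [ 619.33739296 -204.19787042] [581.13073699  17.53451657] [485.53944126   1.06320266]
```

Residuals are about 2 mm. The board corners measure 148 × 199 mm at rack y = -47, and the pin's 45 mm radius and height agree between both views. Next is a helper that turns rack targets into move numbers.

```bash
cat > go.py <<'E'
import sys
from pose import *
from scipy.spatial.transform import Rotation as Ro
# args: rackx racky z yaw(deg, tool y relative to rack +x)  -> normalized tool shift & turn
s=monitor.read_state(); T=Ro.from_rotvec(s["orientation"]); p=np.array(s["tcp_pos"])
ty=T.as_matrix()[:,1]; print("t",s["t"],"rack tcp",L(p).round(1),p[2].round(1),"yaw",np.degrees(np.arctan2(ty[1],ty[0])-th).round(1),"F",np.round(R.T@s["ft_force"][:2],1),s["ft_force"][2].round(1),"w",round(s["grip_width"],1))
for a in sys.argv[1:]:
    x,y,z,yaw=map(float,a.split(","));g=np.radians(yaw)+th
    Y=np.array([np.cos(g),np.sin(g),0]);Z=np.array([0,0,-1.]);M=np.c_[np.cross(Y,Z),Y,Z]
    d=T.inv().apply(np.r_[W(x,y),z]-p)/250; w=(T.inv()*Ro.from_matrix(M)).as_rotvec()/np.pi
    print(a,"d",d.round(3),"w",w.round(4))
E
python3 go.py 0,-185,180,0
```

```text
t 0.1 rack tcp [-186.1  692.4] 230.6 yaw 54.7 F [0.3 0.6] -0.2 w 85.8
0,-185,180,0 d [-2.634 -2.436  0.205] w [-3.000e-04  2.000e-04  3.041e-01]
```

>>> {"fn": "servo_tool", "kwargs": {"plan": [[[-0.88,-0.81,0],[0,0,0],0.5],[[-0.88,-0.81,0],[0,0,0],0.5],[[-0.88,-0.81,0],[0,0,0],0.5],[[-0.88,-0.81,0],[0,0,0],0.5],[[-0.88,-0.81,0],[0,0,0],0.5],[[-0.88,-0.81,0],[0,0,0],0.5],[[-0.88,-0.81,0],[0,0,0],0.5],[[-0.88,-0.81,0],[0,0,0],0.5]]}}

```text
t: 0.9
tcp_pos: [402.3, 331.1, 231.3]
orientation: [0.696, 3.063, 0.0]
ft_force: [1.0, 0.5, 0.3]
grip_width: 42.7
grip_force: 0.0
```

>>> {"fn": "servo_tool", "kwargs": {"plan": [[[-0.88,-0.81,0],[0,0,0],0.5],[[-0.88,-0.81,0],[0,0,0],0.5],[[-0.88,-0.81,0],[0,0,0],0.5],[[-0.88,-0.81,0],[0,0,0],0.5],[[-0.88,-0.81,0],[0,0,0],0.5],[[-0.88,-0.81,0],[0,0,0],0.5],[[-0.88,-0.81,0],[0,0,0],0.5],[[-0.88,-0.81,0],[0,0,0],0.5]]}}

```text
t: 1.7
tcp_pos: [513.7, 54.6, 230.8]
orientation: [-0.694, -3.063, -0.0]
ft_force: [-1.2, 0.6, 0.6]
grip_width: 42.8
grip_force: 0.0
```

```bash
python3 go.py 0,-185,180,0
```

```text
t 1.7 rack tcp [-60.2 108. ] 230.8 yaw 54.7 F [-1.1  0.8] 0.6 w 42.8
0,-185,180,0 d [-0.874 -0.817  0.203] w [-2.000e-04 -3.000e-04  3.038e-01]
```

>>> {"fn": "servo_tool", "kwargs": {"plan": [[[-0.874,-0.817,0.2],[0,0,0.304],0.5],[[-0.874,-0.817,0.2],[0,0,0.304],0.5],[[-0.874,-0.817,0.2],[0,0,0.304],0.5],[[-0.874,-0.817,0.2],[0,0,0.304],0.5],[[-0.874,-0.817,0.2],[0,0,0.304],0.5],[[-0.874,-0.817,0.2],[0,0,0.304],0.5],[[-0.874,-0.817,0.2],[0,0,0.304],0.5],[[-0.874,-0.817,0.2],[0,0,0.304],0.5],[[-0.874,-0.817,0.2],[0,0,0.304],0.5],[[-0.874,-0.817,0.2],[0,0,0.304],0.5]]}}

```text
t: 2.7
tcp_pos: [623.0, -222.1, 181.8]
orientation: [2.019, 2.406, 0.001]
ft_force: [0.6, -0.8, -0.4]
grip_width: 42.2
grip_force: 0.0
```

```bash
python3 go.py 0,-185,62,0 0,-165,62,0; python3 -c "
from h import *
snap('wrist','w0.png')"
```

```text
t 2.7 rack tcp [   0.6 -183.3] 181.8 yaw 0.2 F [ 0.4 -0.9] -0.4 w 42.2
0,-185,62,0 d [-0.007 -0.003  0.479] w [0.0002 0.0001 0.0013]
0,-165,62,0 d [ 0.073 -0.002  0.479] w [0.0002 0.0001 0.0013]
```

View pics/w0.png

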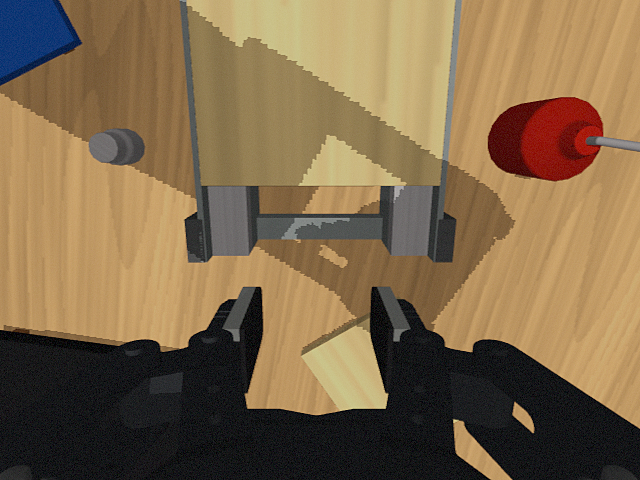

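The wrist view shows the tool square to the rails and centred between them, with the board's near edge at row 186 and the fingers clear of everything. Now I'll descend and approach.

>>> {"fn": "servo_tool", "kwargs": {"plan": [[[-0.007,-0.003,0.2],[0,0,0],0.5],[[-0.007,-0.003,0.35],[0,0,0],0.5],[[-0.007,-0.003,0.45],[0,0,0],0.5],[[-0.007,-0.003,0.51],[0,0,0],0.5],[[-0.007,-0.003,0.51],[0,0,0],0.5],[[0.07,-0.003,0.51],[0,0,0],0.5],[[0.09,-0.003,0.51],[0,0,0],0.5],[[0.11,-0.003,0.51],[0,0,0],0.5],[[0.13,-0.003,0.51],[0,0,0],0.5],[[0.15,-0.003,0.51],[0,0,0],0.5],[[0.17,-0.003,0.51],[0,0,0],0.5],[[0.19,-0.003,0.51],[0,0,0],0.5]]}}

```text
t: 3.95
tcp_pos: [613.9, -177.0, 53.9]
orientation: [2.024, 2.403, -0.0]
ft_force: [-0.2, -1.8, 0.8]
grip_width: 42.8
grip_force: 0.9
```

```bash
python3 go.py 0,-70,54,0 0,-60,54,0; python3 -c "
from pose import *
im=snap('top','t1.png');cv2.imwrite('pics/t1c.png',cv2.resize(im[150:290,230:440],None,fx=3.8,fy=3.8))"
```

```text
t 3.95 rack tcp [  -0.8 -137.3] 53.9 yaw 0.0 F [-0.5 -1.8] 0.8 w 42.8
0,-70,54,0 d [ 0.269  0.003 -0.   ] w [0.     0.     0.0001]
0,-60,54,0 d [ 0.309  0.003 -0.   ] w [0.     0.     0.0001]
```

View pics/t1c.png

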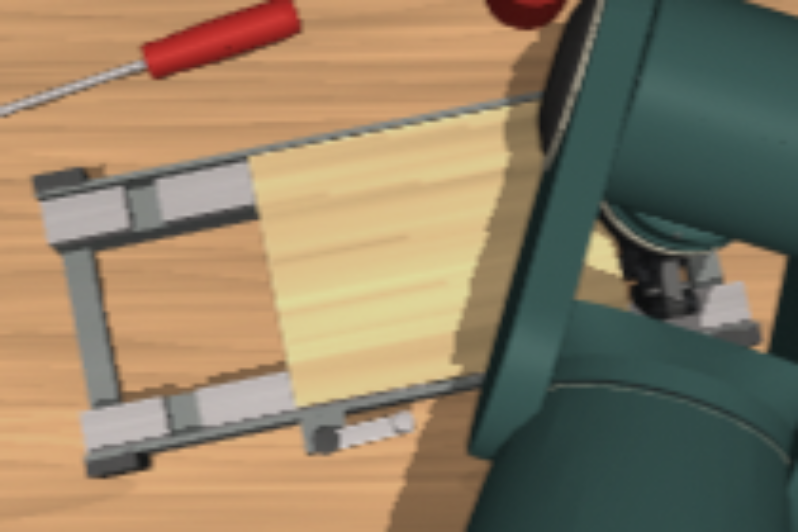

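The board has slid: its +y corners are now at crop (250,157) and (296,407), about 21 mm on, and it is straight. The TCP-to-board-centre offset is about 110.5 mm, so 87 mm remain. I'll push 72 mm now.

>>> {"fn": "servo_tool", "kwargs": {"plan": [[[0.024,0.002,0],[0,0,0],0.5],[[0.048,0.003,0],[0,0,0],0.5],[[0.072,0.003,0],[0,0,0],0.5],[[0.096,0.003,0],[0,0,0],0.5],[[0.12,0.003,0],[0,0,0],0.5],[[0.144,0.003,0],[0,0,0],0.5],[[0.168,0.003,0],[0,0,0],0.5],[[0.192,0.003,0],[0,0,0],0.5],[[0.216,0.003,0],[0,0,0],0.5],[[0.24,0.003,0],[0,0,0],0.5],[[0.264,0.003,0],[0,0,0],0.5],[[0.288,0.003,0],[0,0,0],0.5]]}}

```text
t: 5.2
tcp_pos: [602.3, -105.7, 53.8]
orientation: [-2.024, -2.403, 0.0]
ft_force: [0.5, -1.3, 0.5]
grip_width: 42.8
grip_force: 0.5
```

>>> {"fn": "servo_tool", "kwargs": {"plan": [[[0.004,0,0],[0,0,0],0.5],[[0.008,0,0],[0,0,0],0.5],[[0.012,0,0],[0,0,0],0.5],[[0.016,0,0],[0,0,0],0.5],[[0.02,0,0],[0,0,0],0.5],[[0.024,0,0],[0,0,0],0.5],[[0.028,0,0],[0,0,0],0.5],[[0.032,0,0],[0,0,0],0.5],[[0.036,0,0],[0,0,0],0.5]]}}

```text
t: 6.1
tcp_pos: [600.9, -97.3, 53.8]
orientation: [-2.024, -2.403, 0.0]
ft_force: [-0.8, -1.1, -0.4]
grip_width: 42.7
grip_force: 0.4
```

```bash
python3 go.py 0,-50,54,0; python3 -c "
from pose import *
im=snap('top','t2.png');sd=snap('side','s2.png');cv2.imwrite('pics/c2.png',np.vstack([cv2.resize(im[160:280,230:370],(700,600))[:300*2:2,::1],cv2.resize(sd[200:280,235:375],(700,400))[:290]]))
hsv=cv2.cvtColor(im,cv2.COLOR_BGR2HSV)"
```

```text
t 6.1 rack tcp [ -0.1 -56.5] 53.8 yaw 0.0 F [-1. -1.] -0.4 w 42.7
0,-50,54,0 d [ 0.026  0.    -0.001] w [-0.     -0.      0.0001]
```

View pics/c2.png

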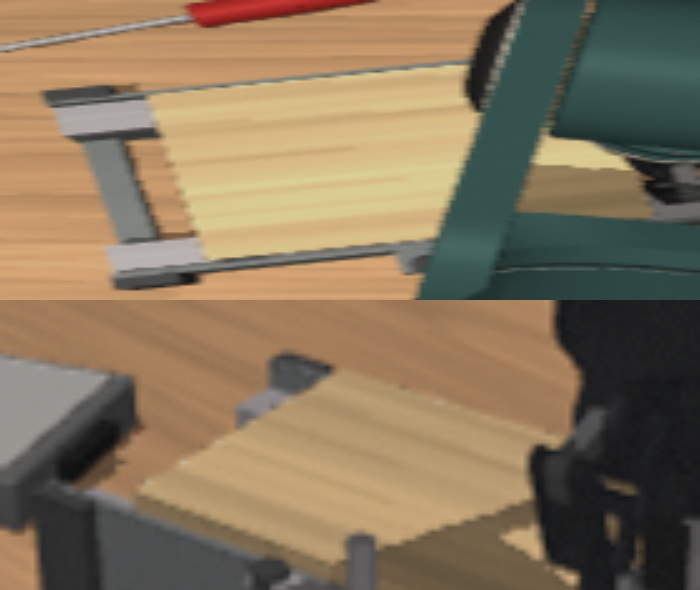

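It is still riding on the battens: the side view shows the board's edge above the lip. I'll continue in 1 mm steps.

>>> {"fn": "servo_tool", "kwargs": {"plan": [[[0.004,0,0],[0,0,0],0.5],[[0.008,0,0],[0,0,0],0.5],[[0.012,0,0],[0,0,0],0.5],[[0.012,0,0],[0,0,0],0.5]]}}

```text
t: 6.6
tcp_pos: [600.3, -94.3, 53.8]
orientation: [-2.024, -2.403, -0.0]
ft_force: [0.2, 0.1, 0.6]
grip_width: 42.6
grip_force: 0.0
```

>>> {"fn": "servo_tool", "kwargs": {"plan": [[[0.004,0,0],[0,0,0],0.5],[[0.008,0,0],[0,0,0],0.5],[[0.008,0,0],[0,0,0],0.5]]}}

```text
t: 6.9
tcp_pos: [600.0, -92.3, 53.8]
orientation: [-2.024, -2.403, -0.0]
ft_force: [-0.3, -1.6, 0.7]
grip_width: 43.1
grip_force: 0.0
```

```bash
python3 go.py; cat > drop.py <<'E'
from pose import *
import sys
im=snap('side',sys.argv[1])
a=cv2.imread('pics/s2.png')
# plywood extreme left corner (top face, +y -x corner) & predicted pixels riding / dropped
m=cv2.inRange(cv2.cvtColor(im,cv2.COLOR_BGR2HSV),(12,40,60),(35,200,255))
for z in(83,75): print(z,proj('side',np.r_[W(75,160),z]).round(1),proj('side',np.r_[W(-75,160),z]).round(1))
print('diff',np.abs(im.astype(int)-a)[200:280,235:340].mean().round(2))
E
python3 drop.py s3.png
```

```text
t 6.9 rack tcp [ -0.  -51.4] 53.8 yaw 0.0 F [-0.6 -1.5] 0.7 w 43.1
83 [300.6 212.7] [258.5 236.7]
75 [300.7 215.7] [258.7 240. ]
diff 4.61
```

>>> {"fn": "servo_tool", "kwargs": {"plan": [[[0.004,0,0],[0,0,0],0.5],[[0.008,0,0],[0,0,0],0.5],[[0.008,0,0],[0,0,0],0.5]]}}

```text
t: 7.25
tcp_pos: [599.7, -90.3, 53.8]
orientation: [-2.024, -2.403, -0.0]
ft_force: [0.1, 0.6, 1.0]
grip_width: 42.7
grip_force: 0.0
```

```bash
python3 go.py; python3 drop.py s4.png; python3 -c "
import cv2,numpy as np
v=[cv2.resize(cv2.imread('pics/'+f)[205:265,240:340],(700,420))[:290] for f in('s3.png','s4.png')]
cv2.imwrite('pics/c4.png',np.vstack(v))"
```

```text
t 7.25 rack tcp [ -0.  -49.4] 53.8 yaw 0.0 F [0.2 0.6] 1.0 w 42.7
83 [300.6 212.7] [258.5 236.7]
75 [300.7 215.7] [258.7 240. ]
diff 4.63
```

View pics/c4.png

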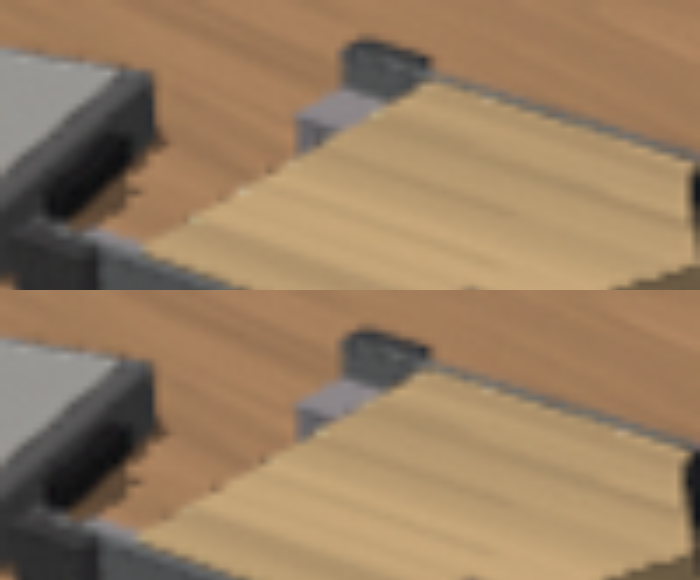

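The board dropped in by the s3 picture: the far side lip now shows above the board edge (row 80), and both pictures show it flush. I'll back off, lift, and move above the pin with a narrower opening.

>>> {"fn": "servo_tool", "kwargs": {"plan": [[[-0.04,0,0],[0,0,0],0.5],[[-0.12,0,0],[0,0,0],0.5],[[-0.12,0,-0.2],[0,0,0],0.5],[[-0.12,0,-0.4],[0,0,0],0.72],[[-0.12,0,-0.46],[0,0,0],0.72],[[-0.12,0,-0.46],[0,0,0],0.72],[[0.05,-0.38,-0.46],[0,0,0],0.72],[[0.05,-0.38,-0.46],[0,0,0],0.72],[[0.05,-0.38,-0.46],[0,0,0],0.72],[[0.05,-0.38,-0.46],[0,0,0],0.72],[[0.05,-0.38,-0.46],[0,0,0],0.72]]}}

```text
t: 8.4
tcp_pos: [504.4, -94.6, 168.3]
orientation: [-2.024, -2.403, 0.0]
ft_force: [0.1, 0.0, -0.4]
grip_width: 24.2
grip_force: 0.0
```

```bash
python3 go.py -96,14,90,0; python3 -c "
from pose import *
c=optics.get_calibration('wrist')
im=snap('wrist','w5.png')
p=proj('wrist',np.r_[W(-96,14),113],c);q=proj('wrist',np.r_[W(-97,60),83],c);print(p,q)
for z in(83,75):print(z,[proj('wrist',np.r_[W(x,160),z],c).round() for x in(-75,75)])"
```

```text
t 8.4 rack tcp [-94.6 -37.5] 168.3 yaw 0.0 F [ 0.1 -0. ] -0.4 w 24.2
-96,14,90,0 d [ 0.206 -0.005  0.313] w [-0.0001 -0.      0.0001]
[311.83857718 165.11533974] [310.33029056  76.47900922]
83 [array([ 355., -146.]), array([ 665., -146.])]
75 [array([ 353., -135.]), array([ 651., -135.])]
```

View pics/w5.png

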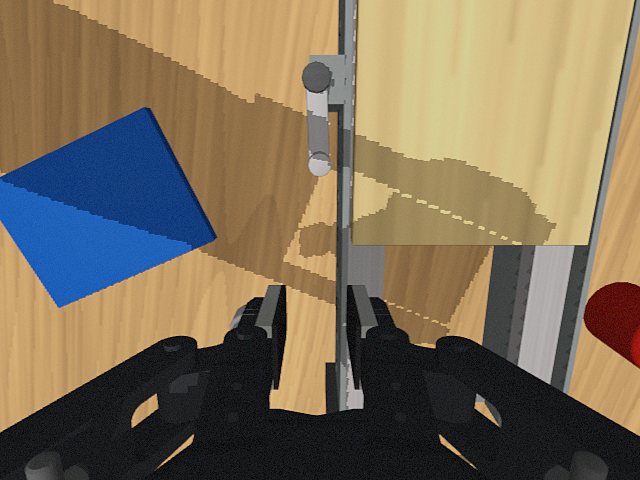

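The wrist view shows the pin at (319,162), the pivot at (316,77), and the board seated. It also gives refined pin and pivot positions for the arc.

```bash
python3 -c "
from pose import *
c=optics.get_calibration('wrist')
pin=L(ray('wrist',319,161,113,c)[:3]);pv=L(ray('wrist',316,76,86,c));print('pin',pin,'piv',pv,np.linalg.norm(pin-pv),np.degrees(np.arctan2(*(pin-pv)[::-1])))
print('lip -x top',L(ray('wrist',347,250,75,c)),'board end',L(ray('wrist',450,245,75,c)))
"; python3 go.py -94.5,15,130,0 -94.5,15,90,0
```

```text
pin [-92.19883972  16.00086904] piv [-93.70983723  59.77794748] 43.80314726230957 -88.02317951353284
lip -x top [-73.86729352 -42.24055566] board end [ -8.17084827 -38.92429207]
t 8.45 rack tcp [-94.5 -37.5] 168.2 yaw 0.0 F [ 0.4 -0.2] 0.3 w 24.4
-94.5,15,130,0 d [ 0.21  -0.     0.153] w [-0.0002 -0.0001  0.0001]
-94.5,15,90,0 d [0.21  0.    0.313] w [-0.0002 -0.0001  0.0001]
```

>>> {"fn": "servo_tool", "kwargs": {"plan": [[[0.212,0.002,0],[0,0,0],0.72],[[0.212,0.002,0.0],[0,0,0],0.72],[[0.212,0.002,0.1],[0,0,0],0.72],[[0.212,0.002,0.16],[0,0,0],0.72],[[0.212,0.002,0.22],[0,0,0],0.72],[[0.212,0.002,0.25],[0,0,0],0.72],[[0.212,0.002,0.28],[0,0,0],0.72],[[0.212,0.002,0.31],[0,0,0],0.72],[[0.212,0.002,0.31],[0,0,0],0.72]]}}

```text
t: 9.35
tcp_pos: [495.2, -42.1, 90.5]
orientation: [-2.023, -2.402, 0.001]
ft_force: [0.5, 0.1, 0.1]
grip_width: 24.0
grip_force: 0.0
```

```bash
python3 - <<'E'
import subprocess,numpy as np
a=[]
for g in range(-88,9,8): a.append("%.1f,%.1f,90,%d"%(-95.5+45*np.cos(np.radians(g)),60+45*np.sin(np.radians(g)),max(0,g+88)))
print(subprocess.run(["python3","go.py"]+a,capture_output=True,text=True).stdout)
from h import *
snap('wrist','w6.png')
E
```

```text
t 9.35 rack tcp [-94.8  15.9] 90.5 yaw 0.0 F [0.5 0.1] 0.1 w 24.0
-93.9,15.0,90,0 d [-0.004  0.004  0.002] w [-0.0003 -0.0001  0.    ]
-87.7,15.7,90,8 d [-0.001  0.029  0.002] w [-0.0003 -0.0001 -0.0444]
-81.6,17.2,90,16 d [0.005 0.053 0.002] w [-0.0003 -0.0001 -0.0888]
-75.8,19.6,90,24 d [0.015 0.076 0.002] w [-0.0003 -0.0002 -0.1333]
-70.3,22.7,90,32 d [0.027 0.098 0.002] w [-0.0003 -0.0002 -0.1777]
-65.4,26.6,90,40 d [0.043 0.118 0.002] w [-2.000e-04 -2.000e-04 -2.222e-01]
-61.0,31.1,90,48 d [0.061 0.135 0.002] w [-2.000e-04 -2.000e-04 -2.666e-01]
-57.3,36.2,90,56 d [0.081 0.15  0.002] w [-2.000e-04 -2.000e-04 -3.111e-01]
-54.4,41.7,90,64 d [0.103 0.162 0.002] w [-2.000e-04 -3.000e-04 -3.555e-01]
-52.2,47.6,90,72 d [0.127 0.171 0.002] w [-2.e-04 -3.e-04 -4.e-01]
-50.9,53.7,90,80 d [0.151 0.176 0.002] w [-2.000e-04 -3.000e-04 -4.444e-01]
-50.5,60.0,90,88 d [0.176 0.177 0.002] w [-2.000e-04 -3.000e-04 -4.888e-01]
-50.9,66.3,90,96 d [0.202 0.176 0.002] w [-1.000e-04 -3.000e-04 -5.333e-01]
```

View pics/w6.png

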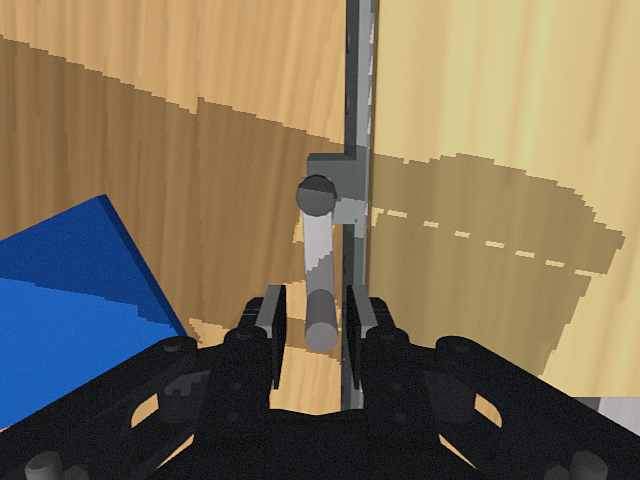

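The pin at (321,330) stands between the pads (277 and 355). I'll drive it round the arc, narrowing the gap slightly.

>>> {"fn": "servo_tool", "kwargs": {"plan": [[[-0.001,0.029,0.002],[0,0,-0.0444],0.8],[[0.005,0.053,0.002],[0,0,-0.0888],0.8],[[0.015,0.076,0.002],[0,0,-0.1333],0.8],[[0.027,0.098,0.002],[0,0,-0.1777],0.8],[[0.043,0.118,0.002],[0,0,-0.2222],0.8],[[0.061,0.135,0.002],[0,0,-0.2666],0.8],[[0.081,0.15,0.002],[0,0,-0.3111],0.8],[[0.103,0.162,0.002],[0,0,-0.3555],0.8],[[0.127,0.171,0.002],[0,0,-0.4],0.8],[[0.151,0.176,0.002],[0,0,-0.4444],0.8],[[0.176,0.177,0.002],[0,0,-0.4888],0.8],[[0.176,0.177,0.002],[0,0,-0.4888],0.8]]}}

```text
t: 10.6
tcp_pos: [531.8, 9.3, 91.5]
orientation: [-0.218, 3.133, -0.0]
ft_force: [0.3, -0.1, -0.4]
grip_width: 16.9
grip_force: 0.0
```

```bash
python3 go.py -50.5,62,90,88 ; python3 - <<'E'
from pose import *
c=optics.get_calibration('wrist'); print([proj('wrist',np.r_[W(x,60),83],c).round() for x in(-97,-52)])
snap('wrist','w7.png')
E
```

```text
t 10.6 rack tcp [-50.   60.3] 91.5 yaw 88.2 F [ 0.3 -0.1] -0.4 w 16.9
-50.5,62,90,88 d [0.002 0.007 0.006] w [-0.      0.0003  0.001 ]
[array([312., 184.]), array([316., 291.])]
```

View pics/w7.png

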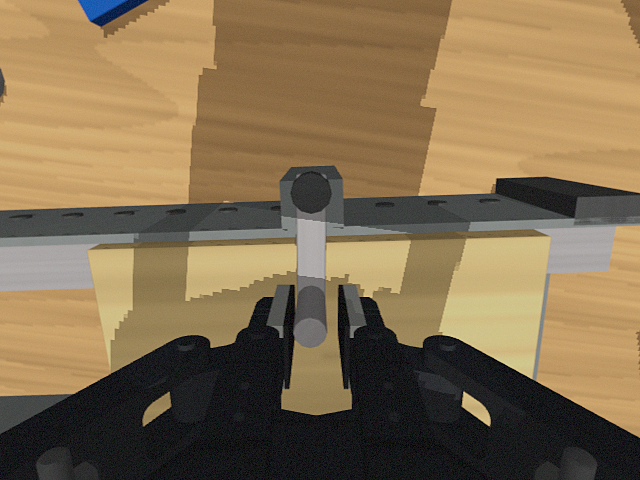

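The arm now lies across the board, pivot at (311,192), pin at (311,333). I'll measure its angle from the arm's midline.

```bash
python3 - <<'E'
from pose import *
c=optics.get_calibration('wrist'); im=cv2.imread('pics/w7.png'); g=im.astype(int); 
sat=g.max(2)-g.min(2); pts=[]
for v in range(238,282,3):
    row=np.where(sat[v,285:340]<25)[0]+285; row=row[(row>290)&(row<335)]; pts.append((v,row.min(),row.max()))
print(pts)
m=np.array([L(ray('wrist',(a+b)/2,v,83,c)) for v,a,b in pts]); f=np.polyfit(m[:,0],m[:,1],1)
print('angle deg',np.degrees(np.arctan(f[0])),m[0],m[-1])
# rail lip direction
l=[L(ray('wrist',u,v,75,c)) for u,v in((20,237),(620,222))];d=l[1]-l[0];print('lip dir off y deg',np.degrees(np.arctan2(-d[0],d[1])),l)
l=[L(ray('wrist',u,v,75,c)) for u,v in((89,249),(549,236))];print(l,np.degrees(np.arctan2(-(l[1]-l[0])[0],(l[1]-l[0])[1])))
E
```

```text
[(238, np.int64(296), np.int64(325)), (241, np.int64(296), np.int64(325)), (244, np.int64(297), np.int64(325)), (247, np.int64(297), np.int64(325)), (250, np.int64(297), np.int64(325)), (253, np.int64(297), np.int64(324)), (256, np.int64(297), np.int64(324)), (259, np.int64(297), np.int64(324)), (262, np.int64(297), np.int64(324)), (265, np.int64(297), np.int64(324)), (268, np.int64(297), np.int64(324)), (271, np.int64(297), np.int64(324)), (274, np.int64(297), np.int64(324)), (277, np.int64(297), np.int64(325)), (280, np.int64(297), np.int64(324))]
angle deg -2.5615881751817358 [-75.22330635  58.34518023] [-56.97481343  57.5885883 ]
lip dir off y deg -0.6939543339214815 [array([-78.26102689, -66.31258438]), array([-75.15864207, 189.82078931])]
[array([-71.81133937, -37.78766548]), array([-70.12307516, 160.41250719])] -0.4880322425969948
```

It is about 2° short of square. I'll nudge it 1.8 mm, ease off the pin and lift away.

>>> {"fn": "servo_tool", "kwargs": {"plan": [[[0,0.003,0],[0,0,0],0.8],[[0,0.007,0],[0,0,0],0.8],[[0,0.007,0],[0,0,0],0.8],[[0,0.003,0],[0,0,0],0.75],[[0,0.0,0],[0,0,0],0.72],[[0,0.0,0],[0,0,0],0.72],[[0,0.0,-0.05],[0,0,0],0.72],[[0,0.0,-0.12],[0,0,0],0.72],[[0,0.0,-0.24],[0,0,0],0.72],[[0,0.0,-0.4],[0,0,0],0.72],[[-0.3,0.0,-0.5],[0,0,0],0.72],[[-0.4,0.0,-0.5],[0,0,0],0.72]]}}

```text
t: 11.85
tcp_pos: [628.9, 22.1, 220.2]
orientation: [-0.212, 3.128, -0.001]
ft_force: [-0.4, -0.2, 0.7]
grip_width: 24.0
grip_force: 0.0
```

```bash
python3 go.py; python3 - <<'E'
from pose import *
c=optics.get_calibration('wrist'); print([proj('wrist',np.r_[W(x,60),83],c).round() for x in(-97,-52)])
w=snap('wrist','w8.png'); s=snap('side','s8.png')
cv2.imwrite('pics/c8.png',np.vstack([cv2.resize(w,(400,300)),cv2.resize(s[190:340,230:430],(400,300))]))
E
```

```text
t 11.85 rack tcp [47.8 56.4] 220.2 yaw 88.0 F [-0.4 -0.1] 0.7 w 24.0
[array([314.,   7.]), array([317.,  82.])]
```

View pics/c8.png

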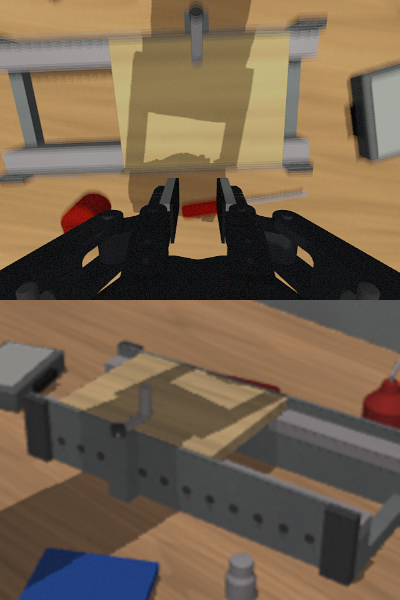

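The pictures show the board flush in the frame, the catch across it, and the can, screwdriver, socket and case in place. I'll let the arm settle and check the angle once more.

>>> {"fn": "servo_tool", "kwargs": {"plan": [[[0,0,0],[0,0,0],0.72],[[0,0,0],[0,0,0],0.72],[[0,0,0],[0,0,0],0.72],[[0,0,0],[0,0,0],0.72],[[0,0,0],[0,0,0],0.72]]}}

```text
t: 12.45
tcp_pos: [626.9, 21.9, 215.7]
orientation: [-0.213, 3.134, -0.0]
ft_force: [-0.6, -0.5, 0.0]
grip_width: 23.6
grip_force: 0.0
```

```bash
python3 - <<'E'
from pose import *
c=optics.get_calibration('wrist'); im=snap('wrist','w9.png').astype(int); sat=im.max(2)-im.min(2); P=[]
a0,a1=[proj('wrist',np.r_[W(x,60),83],c) for x in(-72,-58)]; print(a0,a1)
for v in range(int(a0[1]),int(a1[1])+1,2):
    u0=int(a0[0])-20; r_=np.where(sat[v,u0:u0+40]<25)[0]+u0; P.append((v,r_.min(),r_.max()))
print([tuple(map(int,p)) for p in P]); m=np.array([L(ray('wrist',(a+b)/2,v,83,c)) for v,a,b in P])
print(np.degrees(np.arctan(np.polyfit(m[:,0],m[:,1],1)[0])),m.mean(0))
E
```

```text
[315.35796816  52.54757006] [316.11184484  75.52260558]
[(52, 295, 334), (54, 295, 334), (56, 295, 329), (58, 306, 322), (60, 306, 322), (62, 306, 323), (64, 306, 323), (66, 306, 323), (68, 306, 323), (70, 306, 323), (72, 306, 323), (74, 306, 323)]
0.26229498023475656 [-65.6973023   59.01516085]
```

The catch is square to within about 1°, so I'm handing in.

```bash
python3 -c "
from plant import order; print(order.finish_job())"
```

```text
the job is handed in; nothing more can be done
None
```

The job is handed in after about 12.5 s of robot time: the board slid home and dropped flush into the notches, then the catch was pushed square across it (within about 1° by my last measurement), and the oil can, screwdriver, socket and parts case were left where they were.

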